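Let the long tea tin out of its dispenser

ROBOT

A 6-joint arm with a two-finger parallel gripper is mounted at the origin on the work surface. World frame = base frame: x ahead of the robot, y to its left, z up, the work surface at z = 0. Lengths are in mm, angles in rad, forces in N, time in s.
With the tool pointing down it reaches from about 425 to 1125 mm from the base axis. Payload 14.9 kg.
Tool frame: the origin (TCP) lies at the very end of the fingers, on their centre line; the grasp point (between the pads) lies 19 mm behind it (grasp_offset is the distance from the TCP to the grasp point, in mm); x points along the fingers, z is the direction in which the jaws open and shut, and the axes are right-handed (so a half turn about x gives the same grasp; the last joint's range is limited). The gripper opens to 91 mm and grips with 3 to 60 N. Pads are 32 mm wide; open, the fingers measure 118 mm over their backs; the gripper's body (76 mm by 178 mm) begins 60 mm behind the grasp point.
Start: joints at [1.112, 0.379, 1.734, -0, 1.028, -0.033], TCP at [289.143, 637.506, 213.932] pointing down, gripper open.
Joint ranges: [-2.77, 2.77], [-0.74, 2.19], [0, 2.66], [-1.06, 4.2], [0.31, 2.87], [-3.08, 3.08]. Speed limits (rad/s): [1.89, 1.89, 2.39, 3.14, 3.14, 3.14].

INTERFACE

Orientations are given as a unit quaternion [x, y, z, w].
In Python, from plant import sense, get_image, sign_off, grasp_offset gives the robot as it stands.
- The arm moves only by the shell command python3 -m crank 'ROWS' [FORCE]. ROWS is JSON, a list of rows, each a list of 3 entries, a list of its own where there are three numbers: the gripper command: -1 is fully open, 1 is shut, values between are in proportion, then the shift along the tool's x, y, z in cm, then the turn, a rotation vector about the tool's x, y, z in degrees. In form: [[gripper, [tx, ty, tz], [wx, wy, wz]], ...]. A call has 1 to 5 rows; each row is the pose to reach, as a shift and turn from the pose commanded when the call began, along the tool's axes at that moment; what a row does not reach only later rows make up. A row lasts 1/12 s, in which the tool goes at most 41.7 mm and 7.16 degrees, less where a joint would pass 70% of its speed; a pose out of reach is approached as far as the arm can. A call with a gripper value outside its range is refused whole. The fingers move at their own pace and stop on an object; FORCE is the grip in N (left out, the last holds). Time passes only in rows, so rows that repeat a pose let the fingers close. It gives the time, the measured TCP pose, the force and the opening at its end, in the units of the state.
- sense(): the state, without advancing time (a new reading comes with each control period).
- get_image(name): name is "scene" or "top" or "wrist"; returns a dict with "color" (480x640x3 uint8, blue, green, red), "K" (3x3 intrinsics, pixels), "D" ([k1, k2, p1, p2, k3] as OpenCV has them; the pictures are not rectified), "rvec" (rotation vector, rad) and "tvec" (3), from world to camera coordinates, as OpenCV has them. Camera axes: x right, y down, z forward; pixel columns grow to the right and rows downward; lengths in mm; the calibration is good to about 2 mm. A picture is of the moment at which its call begins. There is no depth.
- sign_off(): hands the job in, once; it reports no verdict.
The state is a dict: "clock": time; "joint_positions": joint angles; "joint_vel": joint speeds; "joint_efforts": joint torques, N m; "position": TCP position; "orientation": TCP orientation; "contact_force": force on the tool from outside, world axes, zero at the start; "moment": the same for the moment, N m; "opening": opening from 0.0 (shut) to 1.0 (fully open).
Only numpy, scipy, OpenCV 4.12 (cv2) and the standard library are available. Lean on these libraries where they do the work, as an engineer would, in place of code of your own. Each camera call takes 0.05 s, during which the arm holds its last target. There are 200 camera calls.

TASK

Two tea tins lie in roll-down dispensers, each held back by a gate on a rocking lever. Press down the lever of the dispenser that holds the longer tin until that tin has rolled into its catch tray, then let the lever come back up so that the gate shuts. Do not touch either tin, and leave the other dispenser, the teapot, the bowl and the clip-on hook alone.

Things in the scene. Friction and masses are not known exactly. Their poses are not given: they have to be found in the camera images.
- dispenser_long: Dispenser of the long tin: black sheet metal, fixed to the table, one of two alike. Origin on the table under the lever's pivot (105 mm up); x runs from the press pad (x = -116 mm) to the lane (centred on x = 130 mm), z up. The lane lies along y: a runner from y = 102 mm slopes down 0.17 rad towards -y to the gate at y = 0; beyond it the catch tray, 72 mm long, floor 12 mm up.
- dispenser_short: Dispenser of the short tin: black sheet metal, fixed to the table, one of two alike. Origin on the table under the lever's pivot (105 mm up); x runs from the press pad (x = -116 mm) to the lane (centred on x = 130 mm), z up. The lane lies along y: a runner from y = 102 mm slopes down 0.17 rad towards -y to the gate at y = 0; beyond it the catch tray, 72 mm long, floor 12 mm up.
- lever_long (a joint): Lever of the dispenser of the long tin: aluminium bar 255 mm long, 34 mm square press pad on the end near the robot, a gate plate 30 mm wide hanging from the other. Hinge, rad: 0 = pad up, gate shut (a spring returns it); 0.42 = stop, pad down, gate up. From about 0.3 the gate clears the tin. The pad needs about 2 N to start, 5 N at the stop.
- lever_short (a joint): Lever of the dispenser of the short tin: aluminium bar 255 mm long, 34 mm square press pad on the end near the robot, a gate plate 30 mm wide hanging from the other. Hinge, rad: 0 = pad up, gate shut (a spring returns it); 0.42 = stop, pad down, gate up. From about 0.3 the gate clears the tin. The pad needs about 2 N to start, 5 N at the stop.
- pad_long (a point): Centre of the upper face of the 34 mm square press pad, dispenser of the long tin; it moves with the lever: about 135 mm above the table at rest (sloping 0.2 rad, outer edge higher), 86 mm at the stop, over the same spot within 4 mm.
- pad_short (a point): Centre of the upper face of the 34 mm square press pad, dispenser of the short tin; it moves with the lever: about 135 mm above the table at rest (sloping 0.2 rad, outer edge higher), 86 mm at the stop, over the same spot within 4 mm.
- tin_long (a point): Centre of the long steel tin, a cylinder 46 mm in diameter and 66 mm long with brass rims, 0.16 kg, loose, lying along its dispenser's x in the lane against the gate, about 62 mm above the table; 35 mm above it once in the tray. It rolls by itself, in about half a second, when the gate is up.
- tin_short (a point): Centre of the short steel tin, 46 mm in diameter and 30 mm long, loose, lying likewise in the other dispenser. It stays there.
- tinbody_long: The long tin itself; origin at its centre, x along its axis.
- tinbody_short: The short tin itself; origin at its centre, x along its axis.
- teapot: White ceramic teapot, 140 mm across, 176 mm high to the top of the arched bamboo handle, spout reaching 110 mm along its x; origin centre of its underside. Bystander.
- bowl: Stainless steel bowl turned upside down, 172 mm across, 66 mm high; origin centre of its rim on the table. Bystander.
- clip_hook: Yellow plastic clip-on hook lying flat, 95 mm long (from -64 to 30 mm along its x), 21 mm high; origin at the middle of the clip on the table. Bystander.
Mind the look-alikes: they are no part of the job. Leave any blue look-alike of the tinbody_long alone.

How it is judged (in metres and radians):
On the way, in this order (a step that is already met when the one before it is completed fails the run):
1. the robot presses the lever of the long tin's dispenser and its gate lifts (value of joint lever_long above 0.2 rad and contact force between the fingers and lever_long above 0.5 N), for 0.02 s.
2. the long tin lies in the catch tray (y of tin_long in the frame of dispenser_long between -0.08 and -0.025 m and x of tin_long in the frame of dispenser_long between 0.09 and 0.17 m and z of tin_long in the frame of dispenser_long below 0.045 m), for 0.2 s.
At the end, for the whole second after the job is handed in: The long tin lies at rest in its catch tray (centre 25 to 80 mm beyond the gate, under 45 mm above the table), its lever is back up (under 0.06 rad) with the gate shut, the other lever is up (under 0.06 rad) and the short tin is within 30 mm of where it was (all of step 2 and value of joint each of lever_long, lever_short below 0.06 rad and linear speed of tinbody_long below 0.02 m/s and distance of tin_short from where it was at the start of the episode below 0.03 m); the robot touches nothing.
It fails at once if the other dispenser's lever is pressed (value of joint lever_short above 0.12 rad).
It fails at once if the robot touches a tin (contact force between any of the fingers, the arm and tinbody_long above 0.5 N or contact force between any of the fingers, the arm and tinbody_short above 0.5 N).
It fails at once if a tin is lifted (height (world z) of any of tin_long, tin_short above 0.1 m).
It fails at once if the short tin leaves its place (distance of tin_short from where it was at the start of the episode above 0.03 m).
It fails at once if the teapot, the bowl or the clip-on hook is moved (distance of any of teapot, bowl, clip_hook from where it was at the start of the episode above 0.015 m).
It also fails if it takes over 32 s, if anything falls off the work surface, if the arm or the gripper's body presses on something with over 40 N, if the wrist force passes 120 N, or if a joint passes its speed limit or range.

## Working session

There is one attempt and no reset: what is moved stays moved. The work goes in short steps, Python scripts to look and compute and a shell command to move; the robot and the scene stay as the last step left them, time stands still between calls to the robot, and variables do not carry over. Pictures are saved under pics/ and viewed, about 8 in all and at most 12, crops included, and the job is handed in when it is done.

```bash
mkdir -p pics; python3 - <<'E'
from plant import sense,get_image
import cv2
for n in("scene","top"):
    g=get_image(n); cv2.imwrite(f"pics/{n}0.png",g["color"])
    print(n,g["K"],g["D"],g["rvec"],g["tvec"])
print(sense())
E
```

```text
scene [[496.36136589   0.         324.95901287]
 [  0.         496.36136589 238.77057042]
 [  0.           0.           1.        ]] [-0.1317695  0.         0.         0.         0.       ] [ 1.79485106  1.34299621 -0.69823794] [-156.34745075 -221.17387285 1833.29565222]
top [[486.88818084   0.         312.03605611]
 [  0.         486.88818084 237.07087693]
 [  0.           0.           1.        ]] [-0.00012825  0.          0.          0.          0.        ] [ 2.17566998 -2.15881977  0.07262705] [  13.07802441  589.23791508 1591.88144947]
{'clock': 0.1, 'joint_positions': array([ 1.11168942e+00,  3.79370164e-01,  1.73470704e+00, -7.35489883e-06,
        1.02847199e+00, -3.32987269e-02]), 'joint_vel': array([-0.00057265, -0.0016492 , -0.0025833 ,  0.00127074, -0.00124544,
        0.00010898]), 'joint_efforts': array([-2.24246622e-03, -7.65037394e+01, -4.35290337e+01,  6.51724963e-02,
        3.98355117e-02, -7.43728083e-05]), 'position': array([288.99453913, 637.18503308, 213.35161633]), 'orientation': array([-0.38323769,  0.59464862,  0.38288658,  0.5940705 ]), 'contact_force': array([-0.75434381, -1.04548331, -0.26041064]), 'moment': array([-0.04804646, -0.00402342,  0.04929107]), 'opening': 1.0007489713782838}
```

View pics/scene0.png

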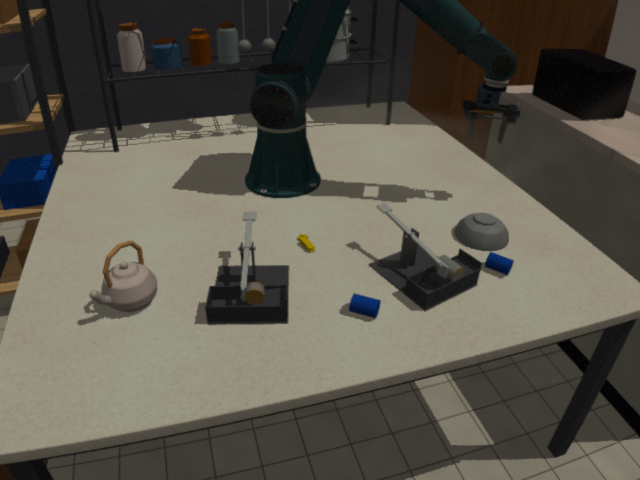

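View pics/top0.png

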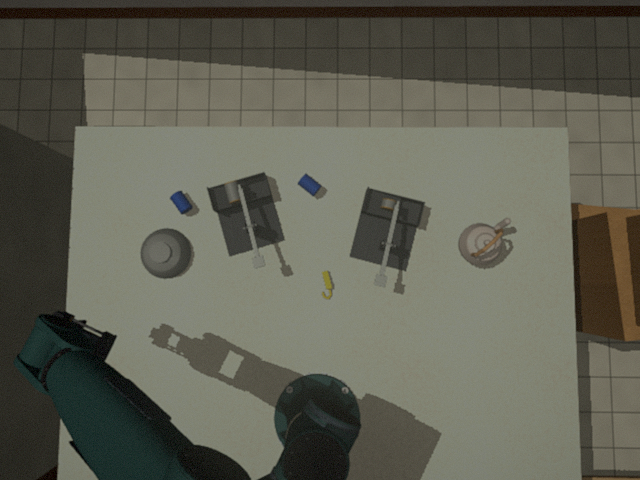

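The scene view shows two dispensers: one with its pad at (250,216) and tin near (255,293), the other with its pad at (385,209) and tin near (455,268). In the top view their pads are at (258,261) and (381,281), and their tins near (232,190) and (387,203). The blue tins are decoys. Next I'll enlarge both tins.

```bash
python3 - <<'E'
import cv2,numpy as np
t=cv2.imread("pics/top0.png");s=cv2.imread("pics/scene0.png")
f=lambda im,x,y,w,h:cv2.convertScaleAbs(cv2.resize(im[y:y+h,x:x+w],(400,300),interpolation=cv2.INTER_CUBIC),alpha=1.7)
cv2.imwrite("pics/c1.png",np.vstack([np.hstack([f(t,190,170,120,90),f(t,330,180,120,90)]),np.hstack([f(s,370,200,120,90),f(s,190,235,120,90)])]))
E
```

```text
(no output)
```

View pics/c1.png

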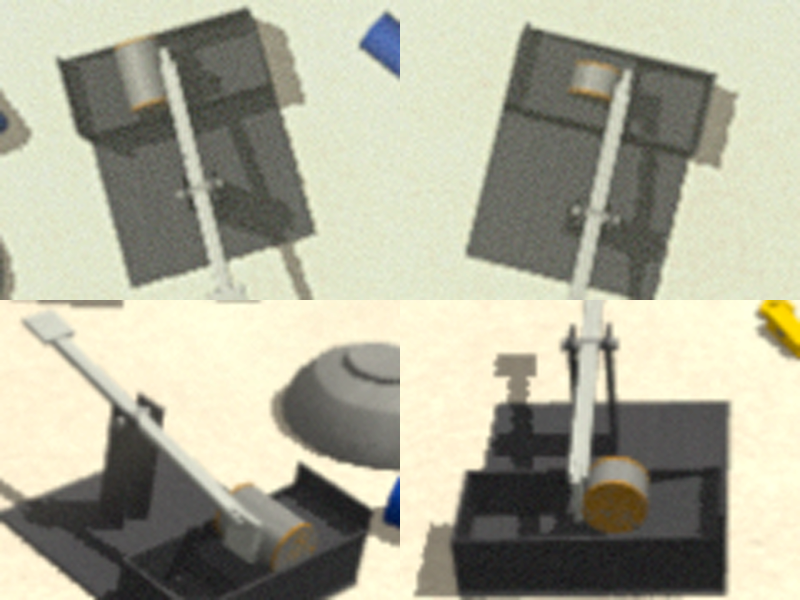

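Of the two candidates, the top-view left dispenser (tin near (232,190)) holds the long one: its brass rims are about 20 px (≈65 mm) apart along the lever. The right tin (387,203) has rims about 10 px (≈30 mm) apart, so it is short. The left dispenser is the target, and I'll triangulate its pad.

```bash
cat > h.py <<'E'
import cv2,numpy as np
from plant import get_image,sense
def ray(g,p):
    R=cv2.Rodrigues(np.float64(g["rvec"]))[0];t=np.float64(g["tvec"]).ravel()
    u=cv2.undistortPoints(np.float64([[p]]),np.float64(g["K"]),np.float64(g["D"])).ravel()
    d=R.T@np.array([*u,1]);return -R.T@t,d/np.linalg.norm(d)
def tri(a,b):
    (c1,d1),(c2,d2)=a,b
    s=np.linalg.lstsq(np.c_[d1,-d2],c2-c1,rcond=None)[0]
    p,q=c1+s[0]*d1,c2+s[1]*d2;return (p+q)/2,np.linalg.norm(p-q)
def plane(r,z):return r[0]+r[1]*(z-r[0][2])/r[1][2]
E
python3 - <<'E'
from h import *
from scipy.spatial.transform import Rotation
T=get_image("top");S=get_image("scene")
t=T["color"];s=S["color"]
f=lambda im,x,y:cv2.convertScaleAbs(cv2.resize(im[y-15:y+15,x-20:x+20],(400,300),interpolation=cv2.INTER_CUBIC),alpha=1.0)
cv2.imwrite("pics/c2.png",np.vstack([np.hstack([f(t,258,261),f(s,385,209)]),np.hstack([f(t,240,190),f(s,452,268)])]))
p,e=tri(ray(T,(258,261)),ray(S,(385,209)));print("pad",p,e)
for n,q in(("tin mid",(231,191)),):print(n,plane(ray(T,q),85))
print("rims", [plane(ray(T,(190+x*.3,170+y*.3)),85) for x,y in((132,42),(148,106))],[plane(ray(T,(330+(x-400)*.3,180+y*.3)),85) for x,y in((597,62),(593,96))])
print("pivot",plane(ray(T,(190+200*.3,170+187*.3)),110))
print(Rotation.from_quat(sense()["orientation"]).as_matrix().round(3))
E
```

```text
pad [504.86523532 183.85982525 126.36908648] 1.9026177336998167
tin mid [731.88118552 280.17620228  85.        ]
rims [array([759.42911204, 285.37165864,  85.        ]), array([696.61867727, 268.33280454,  85.        ])] [array([ 709.72697287, -230.10187045,   85.        ]), array([ 676.64215347, -226.09621415,   85.        ])]
pivot [615.25339609 212.49943663 110.        ]
[[-0.    -0.911  0.413]
 [-0.001  0.413  0.911]
 [-1.     0.    -0.001]]
```

View pics/c2.png

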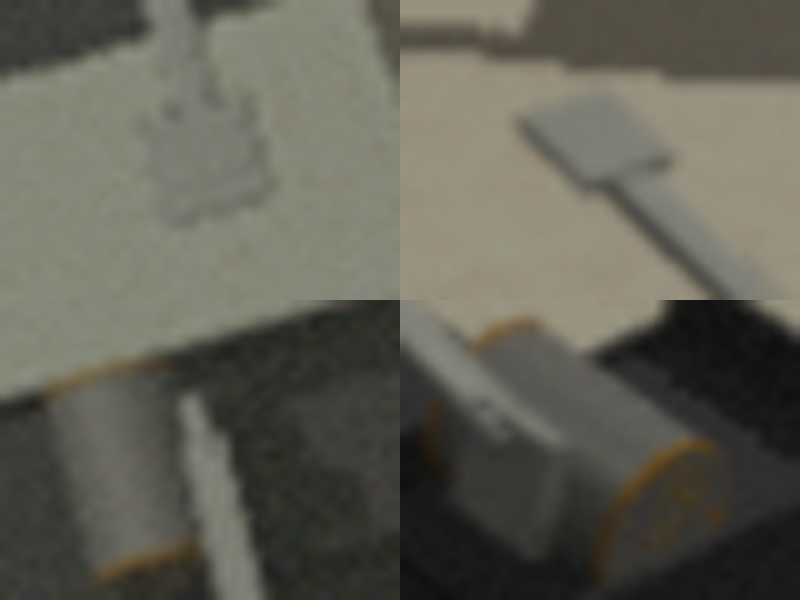

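```bash
python3 - <<'E'
from h import *
from scipy.spatial.transform import Rotation
T=get_image("top");S=get_image("scene")
p,e=tri(ray(T,(258.6,261.5)),ray(S,(384.,207.2)));print("pad",p,e)
s=sense();R=Rotation.from_quat(s["orientation"]).as_matrix()
print((R.T@(p+[0,0,35]-s["position"])/10).round(2))
E
```

```text
pad [503.09066389 181.15820812 131.68694143] 1.6633365953318178
[  4.71 -38.34 -32.71]
```

Pad at (503, 181, 132), which fits the 135 mm given. The rim spans of 65 and 33 mm fit 66 and 30. I'll shut the gripper and traverse at constant height first.

```bash
python3 -m crank '[[1,[0,-38.3,-32.7],[0,0,0]],[1,[0,-38.3,-32.7],[0,0,0]],[1,[0,-38.3,-32.7],[0,0,0]],[1,[0,-38.3,-32.7],[0,0,0]],[1,[0,-38.3,-32.7],[0,0,0]]]' 20; python3 -c "
from h import *
from scipy.spatial.transform import Rotation
s=sense();R=Rotation.from_quat(s['orientation']).as_matrix();print(s['clock'],R.T@(np.array([503,181,165])-s['position'])/10)"
```

```text
clock: 0.72
position: [377.9, 447.1, 213.9]
orientation: [-0.383, 0.594, 0.383, 0.594]
contact_force: [0.5, 0.4, 0.1]
opening: 0.665
0.7167 [  4.89184273 -22.37587081 -19.07470922]
```

```bash
python3 -m crank '[[1,[0,-22.4,-19.1],[0,0,0]],[1,[0,-22.4,-19.1],[0,0,0]],[1,[0,-22.4,-19.1],[0,0,0]],[1,[0,-22.4,-19.1],[0,0,0]],[1,[0,-22.4,-19.1],[0,0,0]]]'; python3 -c "
from h import *
from scipy.spatial.transform import Rotation
s=sense();R=Rotation.from_quat(s['orientation']).as_matrix();print(s['clock'],R.T@(np.array([503,181,165])-s['position'])/10)"
```

```text
clock: 1.13
position: [466.6, 258.4, 214.2]
orientation: [-0.383, 0.594, 0.383, 0.594]
contact_force: [0.6, 0.3, -0.1]
opening: 0.296
1.1333 [ 4.91576732 -6.51476911 -5.54859909]
```

```bash
python3 -m crank '[[1,[0,-6.5,-5.5],[0,0,0]],[1,[0,-6.5,-5.5],[0,0,0]],[1,[3,-6.5,-5.5],[0,0,0]],[1,[4.5,-6.5,-5.5],[0,0,0]],[1,[4.5,-6.5,-5.5],[0,0,0]]]'; python3 - <<'E'
from h import *
im={n:get_image(n)["color"] for n in("top","scene","wrist")}
f=lambda im,x,y,w,h:cv2.resize(im[y:y+h,x:x+w],(400,300),interpolation=cv2.INTER_CUBIC)
cv2.imwrite("pics/c3.png",np.hstack([f(im["scene"],330,150,120,90),cv2.resize(im["wrist"],(400,300))]))
print(sense()["clock"],sense()["position"],sense()["opening"])
E
```

```text
clock: 1.55
position: [501.2, 182.0, 166.2]
orientation: [-0.382, 0.596, 0.383, 0.593]
contact_force: [-1.1, 0.4, -0.7]
opening: 0.012
1.7 [502.87890901 183.77056252 169.75977703] 0.005391506841170166
```

View pics/c3.png

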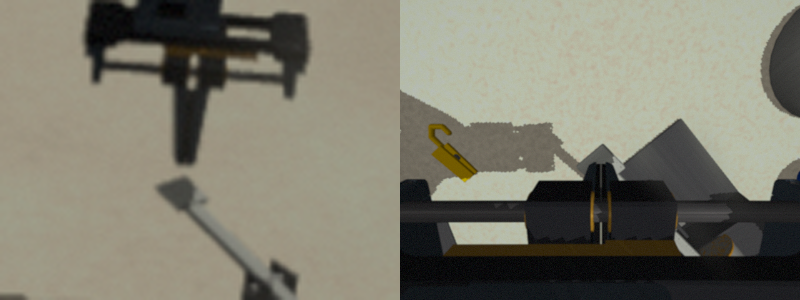

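The scene crop shows the shut fingertips at (185,160), centred right above the pad at (178,190). The wrist view also shows the pad directly behind the tips at (600,160). Pressing down, with hold rows.

```bash
python3 -m crank '[[1,[2.5,0,0],[0,0,0]],[1,[4,0,0],[0,0,0]],[1,[5.5,0,0],[0,0,0]],[1,[6.5,0,0],[0,0,0]],[1,[6.5,0,0],[0,0,0]]]'
```

```text
clock: 2.12
position: [502.5, 183.8, 103.5]
orientation: [-0.383, 0.594, 0.383, 0.594]
contact_force: [-1.2, 0.9, 3.7]
opening: 0.008
```

```bash
python3 -m crank '[[1,[0.7,0,0],[0,0,0]],[1,[1.3,0,0],[0,0,0]],[1,[1.3,0,0],[0,0,0]],[1,[1.3,0,0],[0,0,0]],[1,[1.3,0,0],[0,0,0]]]'; python3 -m crank '[[1,[0,0,0],[0,0,0]],[1,[0,0,0],[0,0,0]],[1,[0,0,0],[0,0,0]],[1,[0,0,0],[0,0,0]],[1,[0,0,0],[0,0,0]]]'
python3 - <<'E'
from h import *
im={n:get_image(n)["color"] for n in("top","scene")}
f=lambda im,x,y,w,h:cv2.convertScaleAbs(cv2.resize(im[y:y+h,x:x+w],(400,300),interpolation=cv2.INTER_CUBIC),alpha=1.5)
cv2.imwrite("pics/c4.png",np.hstack([f(im["scene"],370,200,120,90),f(im["top"],190,170,120,90)]))
E
```

```text
clock: 2.53
position: [503.6, 183.9, 92.1]
orientation: [-0.383, 0.594, 0.383, 0.595]
contact_force: [1.1, 2.4, 5.4]
opening: 0.004
clock: 2.95
position: [503.6, 183.9, 92.2]
orientation: [-0.383, 0.594, 0.383, 0.595]
contact_force: [0.9, 1.9, 5.6]
opening: 0.004
```

View pics/c4.png

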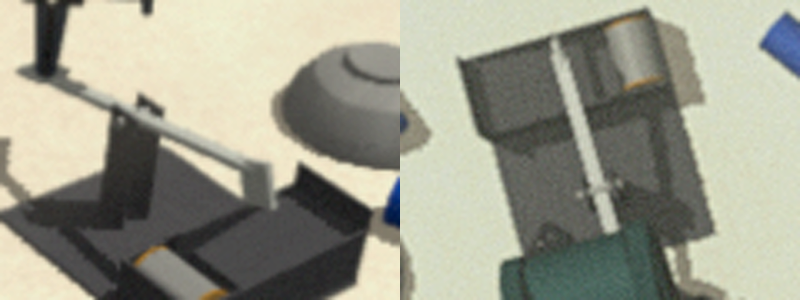

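The gate is up, and the tin has rolled into the tray (scene crop (180,275), top crop (635,52)). I'll hold briefly, then release smoothly and lift clear.

```bash
python3 -m crank '[[1,[0,0,0],[0,0,0]],[1,[-1,0,0],[0,0,0]],[1,[-2,0,0],[0,0,0]],[1,[-3,0,0],[0,0,0]],[1,[-4,0,0],[0,0,0]]]'; python3 -m crank '[[1,[-1,0,0],[0,0,0]],[1,[-3,0,0],[0,0,0]],[1,[-6,0,0],[0,0,0]],[1,[-9,0,0],[0,0,0]],[1,[-9,0,0],[0,0,0]]]'; python3 -m crank '[[1,[0,0,0],[0,0,0]],[1,[0,0,0],[0,0,0]],[1,[0,0,0],[0,0,0]],[1,[0,0,0],[0,0,0]],[1,[0,0,0],[0,0,0]]]'
python3 - <<'E'
from h import *
T=get_image("top");im={"top":T["color"],"scene":get_image("scene")["color"]}
f=lambda im,x,y,w,h:cv2.convertScaleAbs(cv2.resize(im[y:y+h,x:x+w],(400,300),interpolation=cv2.INTER_CUBIC),alpha=1.5)
cv2.imwrite("pics/c5.png",np.vstack([np.hstack([f(im["scene"],370,200,120,90),f(im["top"],190,170,120,90)]),np.hstack([f(im["scene"],190,205,120,90),f(im["top"],330,180,120,90)])]))
c=plane(ray(T,(190+234*.3,170+52*.3)),58)[:2]; d=c-[615.3,212.5];a=.26
print("tin in dispenser:",d@[np.cos(a),np.sin(a)],d@[-np.sin(a),np.cos(a)])
E
```

```text
clock: 3.47
position: [502.9, 183.4, 132.6]
orientation: [-0.383, 0.594, 0.383, 0.595]
contact_force: [1.7, 1.7, 1.5]
opening: 0.009
clock: 3.88
position: [504.6, 184.0, 226.8]
orientation: [-0.384, 0.592, 0.382, 0.597]
contact_force: [0.7, 1.0, 2.5]
opening: 0.003
clock: 4.3
position: [502.1, 183.2, 220.0]
orientation: [-0.383, 0.595, 0.383, 0.594]
contact_force: [0.5, -0.5, -0.3]
opening: 0.008
tin in dispenser: 129.30379169609625 -58.4839334218853
```

View pics/c5.png

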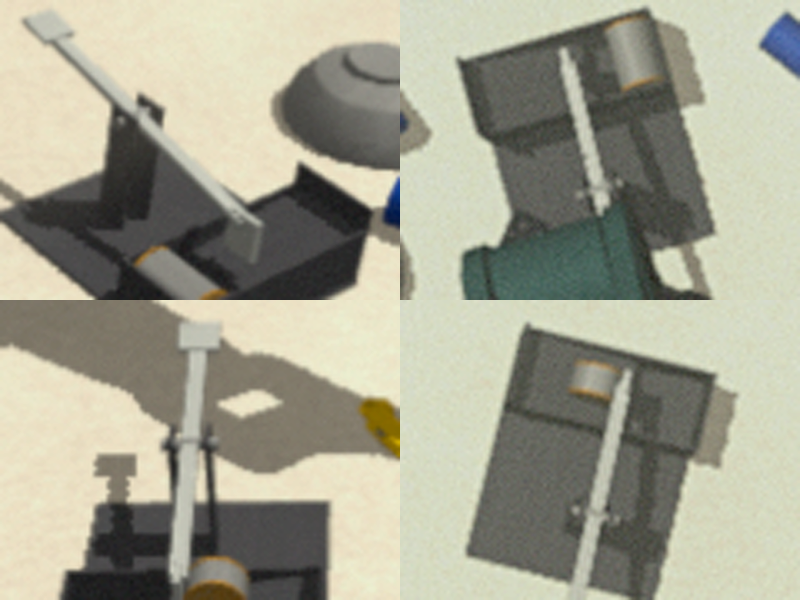

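The long lever's pad is back at its starting position (45,25) with the gate shut. The tin is at rest in the tray at dispenser (129, -58), between the limits of -80 and -25. The short tin and its lever are unchanged, and the gripper is clear of everything.

```bash
python3 -c "
from plant import sign_off
print(sign_off())"
```

```text
the job is handed in; nothing more can be done
None
```

The long tin is in its catch tray with the gate shut behind it, and I have handed the job in. I pressed its lever with the closed fingertips, using about 5.6 N and lowering the tip to 92 mm. I held it until the tin had rolled out, then let the lever up and lifted clear at about 4.3 s.

- **Which dispenser:** the rims measured 65 mm apart on the tin I released and 33 mm on the other, against 66 and 30 mm given.
- **Pad height:** I triangulated the pad at 132 mm, against 135 mm given. A first rough estimate gave 126 mm.
- **Tin in the tray:** it sits at x = 129 mm and y = -58 mm in the dispenser's frame, inside the limits. I measured this in the top view alone, taking its height from the text. It was in the same place in the pictures before and after I released the lever.
- **Everything else:** the lever is back at its starting position, and the other lever and the short tin look unchanged. I did not measure the teapot, bowl or hook again, but the arm never went near them.

No check failed; the force reading at the end was within about 1 N of zero.

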